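# Fold away the draining rack

## Robot

A 6-joint arm with a two-finger parallel gripper is mounted at the origin on the work surface. World frame = base frame: x ahead of the robot, y to its left, z up, the work surface at z = 0. Lengths are in mm, angles in rad, forces in N, time in s.
With the tool pointing down it reaches from about 350 to 775 mm from the base axis. Payload 7.3 kg.
Tool frame: the origin (TCP) lies at the very end of the fingers, on their centre line; the grasp point (between the pads) lies bot.grip_point_offset behind it (bot.grip_point_offset is the distance from the TCP to the grasp point, in mm); z points along the fingers, y is the line along which they close (so a half turn about z gives the same grasp; the last joint's range is limited). The gripper opens to 92 mm and grips with 3 to 60 N. Pads are 19 mm wide; open, the fingers measure 130 mm over their backs; the gripper's body (75 mm by 190 mm) begins 47 mm behind the grasp point.
Start: joints at [-1.404, 0.342, 1.524, -0, 1.275, -0.146], TCP at [161.578, -499.537, 226.741] pointing down, gripper open.
Joint ranges: [-2.53, 2.53], [-0.77, 2.02], [0.04, 2.7], [-1, 4.14], [0.28, 2.66], [-3.11, 3.11]. Speed limits (rad/s): [2.57, 2.57, 3.14, 3.14, 3.14, 3.14].

## Interface

Orientations are given as [roll, pitch, yaw] about the fixed x, y, z axes, in that order (R = Rz(yaw) Ry(pitch) Rx(roll)).
In Python, from plant import bot gives the robot as it stands. The module is installed in compiled form; this text tells all that it offers.
- The arm moves only by the tool carry_out, never from a script. Its argument "plan" is a list of rows, each an object of numbers: "tx", "ty", "tz": the shift along the world's x, y, z in mm; "rx", "ry", "rz": the turn, a rotation vector about the world's x, y, z in rad. A call has 1 to 12 rows; each row shifts and turns the commanded pose from where the row before left it; what a row does not reach is not made up. A row lasts 1/10 s, in which the tool goes at most 50 mm and 8.59 degrees, less where a joint would pass 70% of its speed; a pose out of reach is approached as far as the arm can. A call with a gripper value outside its range is refused whole. "gripper" is the closure, from 0 (fully open) to 1 (shut), set as the call begins (left out, the last holds). The fingers move at their own pace and stop on an object; the grip force is fixed at half the most. Time passes only in rows, so rows that do not move let the fingers close. It gives the time, the measured TCP pose, the force, the opening and the grip force at its end, in the units of the state.
- bot.get_obs(): the state, without advancing time (a new reading comes with each control period).
- bot.capture(name): name is "side" or "top"; returns the picture (400x640x3 uint8, red, green, blue); there is no depth.
- bot.camera_model(name): a dict with "camera_matrix" (3x3 intrinsics, pixels), "dist" ([k1, k2, p1, p2, k3] as OpenCV has them; the pictures are not rectified), "R" (3x3) and "t" (3): a world point X has camera coordinates R X + t. Camera axes: x right, y down, z forward; pixel columns grow to the right and rows downward; lengths in mm; the calibration is good to about 2 mm. A picture is of the moment at which its call begins. camera_model takes no time and is no camera call.
- bot.close_job(): hands the job in; it is judged then, once.
The state is a dict: "time": time; "joint_positions": joint angles; "dq": joint speeds; "tau": joint torques, N m; "tool_pos": TCP position; "tcp_rot": TCP orientation; "contact_force": force on the tool from outside, world axes, zero at the start; "moment": the same for the moment, N m; "grip_width": finger opening in mm; "finger_force": force on a finger pad.
Only numpy, scipy, OpenCV 4.12 (cv2) and the standard library are available. Lean on these libraries where they do the work, as an engineer would, in place of code of your own. Each camera call takes 0.05 s, during which the arm holds its last target. There are 200 camera calls.

## Task

Fold up the draining rack on the counter, leaf by leaf: first swing the outer leaf right back onto the inner leaf, and only then swing the two together over onto the rack's frame. Press the folded pack down until its end bar has snapped fully home under the sprung catch, and let go; the dishes, bottle and tools standing around must stay where they are.

Things in the scene. Friction and masses are not known exactly. Their poses are not given: they have to be found in the camera images.
- rack: the folding draining rack of bright steel, fixed to the counter: a low wire frame with a grey drip tray, 170 x 245 mm, 55 mm high at its hinges, from which two leaves are opened out in a row. Origin on the counter under the inner hinge; x (level) points out along the opened leaves, y runs along the hinge lines, z up. The frame covers x = -165 to 0 mm.
- inner_leaf (a joint): angle of the inner leaf (wire, 140 mm long, 220 mm wide, 0.2 kg) about the inner hinge: 0 = opened out flat, pi = folded right over, flat on the frame. Stiff hinge: stays where it is left; 2 to 6 N at its grip move it together with the folded outer leaf. About 0.11 rad before pi its end bar meets the sprung catch and needs 8 to 14 N, pressed down, to snap under it; it then lies at pi.
- outer_leaf (a joint): angle of the outer leaf (ribbed steel plate, 110 mm long, 195 mm wide, 0.14 kg) relative to the inner leaf, about the outer hinge: 0 = in line with the inner leaf, pi = folded back flat on top of it. Stiff hinge: stays where it is left; 1 to 4 N at its grip move it. It starts raised by up to 0.4 rad.
- inner_hinge (a point): centre of the hinge line between frame and inner leaf, 55 mm above the counter, at the rack's x = 0, y = 0; the hinge line runs along the rack's y
- outer_hinge (a point): centre of the hinge line between inner and outer leaf, on the inner leaf 140 mm from the inner hinge; parallel to the rack's y
- inner_grip (a point): centre of the inner leaf's grip: a white plastic barrel (22 mm diameter, 20 mm long along the hinge direction) on a neck, 26 mm off the leaf's edge, mid of the leaf's far edge, 170 mm from the inner hinge and 5 mm below the leaf's hinge plane (50 mm above the counter while opened out). Pinched across its flat ends it can turn between the fingers as the leaf swings. 60 mm free on both sides.
- outer_grip (a point): centre of the outer leaf's grip: an equal white barrel (22 mm diameter, 20 mm long) in the middle of the outer leaf's free edge, 28 mm off it, 138 mm from the outer hinge and 5 mm below the hinge plane while opened out. It lies nearly under the utensil rail. Once folded over it stands 60 mm above the counter, right over the inner hinge line.
- catch_nose (a point): midpoint between the two dark rounded noses (10 mm diameter, 154 mm apart along the hinge direction, 68 mm above the counter) of the sprung catch at the closed end of the frame, 145 mm behind the inner hinge; they give way by up to 9 mm away from the hinge and spring back over the inner leaf's end bar
- rail_mid (a point): middle of the steel utensil rail, a level bar of 12 mm diameter 250 mm above the counter, 400 mm long along the hinge direction, on two posts 195 mm either side; fixed. It crosses above the outer leaf, 5 to 31 mm nearer to the inner hinge than the outer grip, so that the grip can be reached only with a tilted tool, e.g. leaning back 30 to 45 degrees towards the inner hinge.
- soap: green washing-up bottle, 60 mm across, 190 mm tall, just past the catch end of the rack; loose, to be left alone; origin at the centre of its underside (lying tools: at mid-length)
- tumbler: glass tumbler, 68 mm across, 110 mm tall, beside the inner leaf; loose, to be left alone; origin at the centre of its underside (lying tools: at mid-length)
- mug: white mug, 80 mm across, 90 mm tall, beside the rack's frame; loose, to be left alone; origin at the centre of its underside (lying tools: at mid-length)
- brush: wooden dish brush lying on the counter, 180 mm long, beyond the rail; loose, to be left alone; origin at the centre of its underside (lying tools: at mid-length)
- bowl: white bowl, 110 mm across, 60 mm tall; loose, to be left alone; origin at the centre of its underside (lying tools: at mid-length)
- jar: glass jar with steel lid, 70 mm across, 100 mm tall; loose, to be left alone; origin at the centre of its underside (lying tools: at mid-length)
- spoon: wooden spoon lying on the counter; loose, to be left alone; origin at the centre of its underside (lying tools: at mid-length)

How it is judged (in metres and radians):
On the way, in this order (a step that is already met when the one before it is completed fails the run):
1. the outer leaf is folded back onto the inner leaf (within 0.12 rad of flat) while the inner leaf still lies opened out (within 0.3 rad) (value of joint outer_leaf above 3.02159 rad and value of joint inner_leaf below 0.3 rad), for 0.2 s.
2. both leaves together are swung over towards the frame (inner leaf beyond 2.2 rad) (value of joint outer_leaf above 2.84159 rad and value of joint inner_leaf above 2.2 rad), for 0.1 s.
3. the pack is snapped under the catch (inner leaf within 0.04 rad of flat) (value of joint inner_leaf above 3.10159 rad), for 0.2 s.
At the end, for the whole second after the job is handed in: the inner leaf lies folded over on the frame under the catch (within 0.04 rad of flat), the outer leaf lies folded between them (within 0.12 rad of flat against the inner leaf), both at rest, and every bystander is within 30 mm of where it stood (value of joint inner_leaf above 3.10159 rad and value of joint outer_leaf above 3.02159 rad and velocity of joint each of inner_leaf, outer_leaf below 0.05 rad/s and distance of each of soap, tumbler, mug, brush, bowl, jar, spoon from where it was at the start of the episode below 0.03 m); the robot touches nothing.
It fails at once if the inner leaf is swung up (beyond 0.6 rad) while the outer leaf is not folded onto it (more than 0.5 rad from flat) (value of joint inner_leaf above 0.6 rad and value of joint outer_leaf below 2.64159 rad).
It fails at once if a bystander is pushed more than 30 mm from its place (distance of any of soap, tumbler, mug, brush, bowl, jar, spoon from where it was at the start of the episode above 0.03 m).
It also fails if it takes over 70 s, if anything falls off the work surface, if the arm or the gripper's body presses on something with over 40 N, if the wrist force passes 120 N, or if a joint passes its speed limit or range.

## Working session

There is one attempt and no reset: what is moved stays moved. The work goes in short steps, Python scripts to look and compute and a tool call to move; the robot and the scene stay as the last step left them, time stands still between calls to the robot, and variables do not carry over. Pictures are saved under pics/ and viewed, at most 10 in all, crops included, and the job is handed in when it is done.

Besides the shell and the picture viewer there is one more tool, called after "Request:" in YAML: its name, and indented under it one key for each argument. carry_out: Moves the arm, as the interface text tells. Its arguments: {"type":"object","properties":{"plan":{"type":"array"},"gripper":{"type":"number"}},"required":["plan"]}

```bash
mkdir -p pics
python3 - <<'E'
from plant import bot
import cv2
for n in("top","side"):
    cv2.imwrite(f"pics/{n}0.png",bot.capture(n)[:,:,::-1])
    m=bot.camera_model(n);print(n,m)
print(bot.get_obs(),bot.grip_point_offset)
E
```

```text
top {'camera_matrix': array([[391.3469877 ,   0.        , 320.71422782],
       [  0.        , 391.3469877 , 197.7256572 ],
       [  0.        ,   0.        ,   1.        ]]), 'dist': array([-0.0266275,  0.       ,  0.       ,  0.       ,  0.       ]), 'R': array([[-0.02392942, -0.99959917, -0.015129  ],
       [-0.98595476,  0.02609948, -0.16496066],
       [ 0.1652894 ,  0.01096909, -0.98618411]]), 't': array([  45.55810198,  557.47954792, 1161.56417834])}
side {'camera_matrix': array([[368.71383412,   0.        , 317.58851422],
       [  0.        , 368.71383412, 198.84993783],
       [  0.        ,   0.        ,   1.        ]]), 'dist': array([0.02924172, 0.        , 0.        , 0.        , 0.        ]), 'R': array([[-0.99452126, -0.10271639,  0.01941144],
       [-0.08584658,  0.69656585, -0.71233867],
       [ 0.05964751, -0.71010235, -0.7015674 ]]), 't': array([ 529.77973031,  132.41481769, 1226.06145373])}
{'time': 0.1, 'joint_positions': array([-1.40404699e+00,  3.42687260e-01,  1.52491938e+00,  5.35343724e-06,
        1.27538390e+00, -1.45969339e-01]), 'dq': array([-0.00164111,  0.00014277, -0.0025975 ,  0.00119162,  0.00142227,
        0.00065793]), 'tau': array([ 9.94116308e-04, -4.32005918e+01, -2.44696087e+01,  7.18706776e-02,
        5.25936135e-02, -3.98784800e-05]), 'tool_pos': array([ 161.49262128, -499.16967385,  226.09743172]), 'tcp_rot': array([-3.14021038e+00, -2.08389255e-04,  3.12716966e-01]), 'contact_force': array([-0.17324159, -0.11330446, -0.37736678]), 'moment': array([ 0.05423323, -0.06069017, -0.00627413]), 'finger_force': 0.0, 'grip_width': 92.16518746044648} 18.8
```

View pics/top0.png

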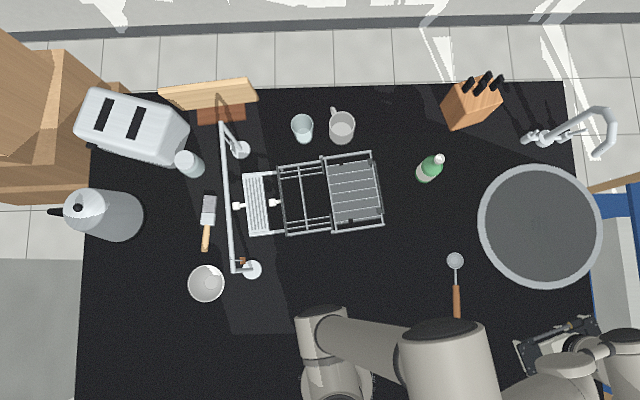

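View pics/side0.png

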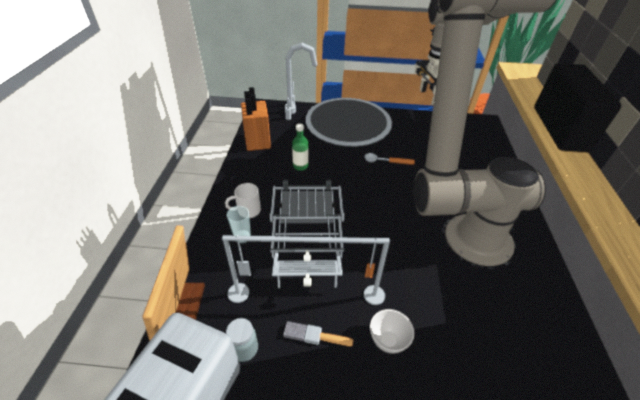

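The top view shows the rack with its leaves opened towards image left (world +y). The grips are at about (237,206) and (274,202), and the rail runs from (222,122) to (235,272). The side view shows the same grips at (307,281) and (307,257). I'll zoom in on both.

Run:
```python
import cv2
a=cv2.imread("pics/top0.png")[110:285,195:395];b=cv2.imread("pics/side0.png")[170:310,215:395]
cv2.imwrite("pics/topc.png",cv2.resize(a,None,fx=3.4,fy=3.4,interpolation=cv2.INTER_CUBIC))
cv2.imwrite("pics/sidec.png",cv2.resize(b,None,fx=4,fy=4,interpolation=cv2.INTER_CUBIC))
```

```text
(no output)
```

View pics/topc.png

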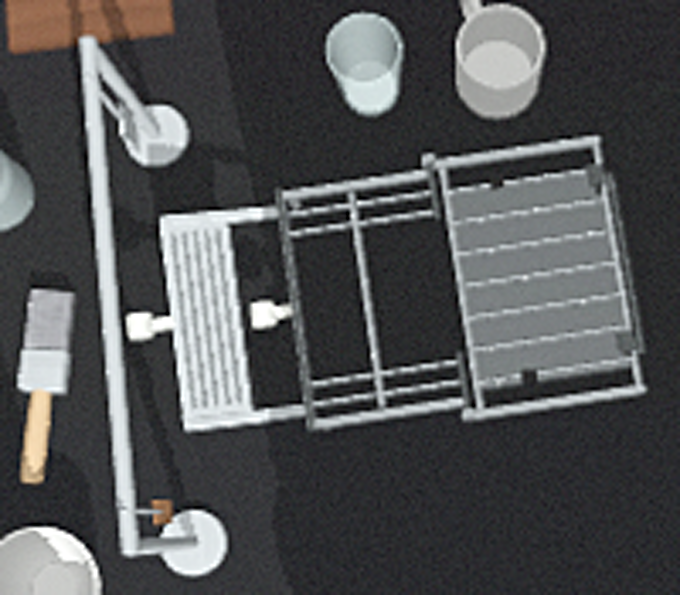

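View pics/sidec.png

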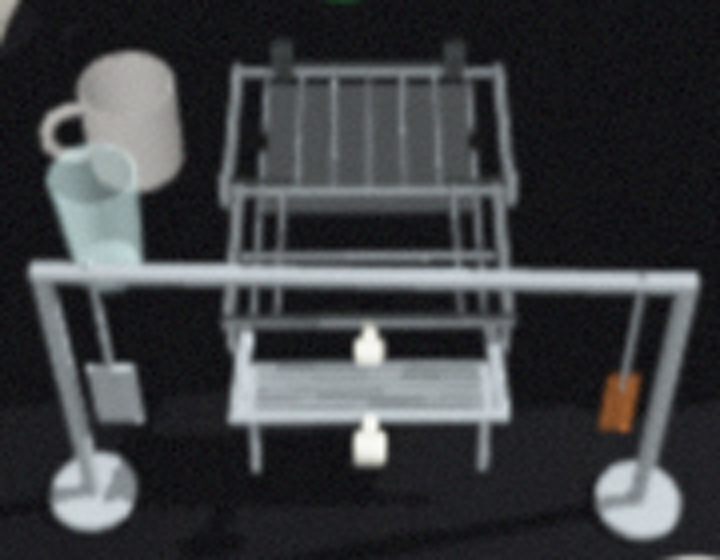

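The top crop shows the barrels at crop pixel (140,326) (outer) and (265,313) (inner). The outer hinge bar runs (282,192)-(312,425) and the inner hinge (443,165)-(472,412). The side crop shows the barrels at (369,447) and (369,348), and the rail from (35,272) to (695,283).

```bash
cat > h.py <<'E'
import cv2, numpy as np
from plant import bot
M={n:bot.camera_model(n) for n in("top","side")}
def ray(n,p):
    m=M[n];q=cv2.undistortPoints(np.array([[p]],float),m["camera_matrix"],m["dist"])[0,0]
    d=m["R"].T@np.r_[q,1];return -m["R"].T@m["t"],d/np.linalg.norm(d)
def plane(n,p,z):
    o,d=ray(n,p);return o+d*(z-o[2])/d[2]
def tri(a,b):
    o1,d1=ray("top",a);o2,d2=ray("side",b)
    s=np.linalg.lstsq(np.c_[d1,-d2],o2-o1,rcond=None)[0]
    p,q=o1+s[0]*d1,o2+s[1]*d2;return (p+q)/2,np.linalg.norm(p-q)
def barrels(n,img,box):
    x0,y0,x1,y1=box;c=img[y0:y1,x0:x1].astype(int)
    m=((c[...,0]>215)&(c[...,0]-c[...,2]>8)).astype(np.uint8)
    k,l,st,ce=cv2.connectedComponentsWithStats(m)
    return [(st[i,4],ce[i]+[x0,y0],st[i,:4]+[x0,y0,0,0]) for i in range(1,k) if st[i,4]>6]
E
python3 - <<'E'
from h import *
np.set_printoptions(precision=1,suppress=True)
for n,b in(("top",(225,190,290,225)),("side",(290,240,325,300))):
    print(n,barrels(n,cv2.imread(f"pics/{n}0.png")[:,:,::-1],b))
T=lambda u,v:(195+u/3.4,110+v/3.4);S=lambda u,v:(215+u/4,170+v/4)
for k,a,b in(("og",T(140,326),S(369,447)),("ig",T(263,314),S(369,349)),("railA(+x)",T(88,42),S(35,272)),("railB",T(129,550),S(695,284)),
 ("ohA",T(282,192),S(228,324)),("ohB",T(312,425),S(512,323)),("ihA",T(443,165),S(228,188)),("ihB",T(472,412),S(512,190)),("endA",T(598,142),S(236,70)),("endB",T(642,388),S(502,70)),
 ("plate free A",T(163,218),S(236,417)),("plate free B",T(188,428),S(507,413)),("plate hinge",T(230,213),S(245,340))):
    print(k,*tri(a,b))
E
```

```text
top []
side []
og [533.4 284.3  85.9] 0.8066362860768646
ig [546.4 180.2  53.6] 0.8996807328310319
railA(+x) [734.8 290.4 249.3] 0.6760932695604897
railB [340.8 253.1 250. ] 4.143482672208697
ohA [658.4 163.4  45.9] 6.078407629176128
ohB [443.9 137.9  46.3] 4.579836302901854
ihA [686.   14.1  32.1] 1.532678608560399
ihB [451.8  -5.7  39.5] 5.967455039222768
endA [ 706.  -131.9   29.6] 0.5445910021714909
endB [ 469.5 -160.7   31.6] 7.5136895456593695
plate free A [629.9 266.3  79.2] 4.509456321359008
plate free B [442.8 242.6  80.4] 1.8926034679532429
plate hinge [633.1 205.2  84.4] 1.4331477360013598
```

Run:
```python
from h import *
np.set_printoptions(precision=1,suppress=True)
I={n:cv2.imread(f"pics/{n}0.png")[:,:,::-1] for n in("top","side")}
print(I["top"][205:208,235:241].tolist());print(I["side"][281:283,304:310].tolist())
def bl(n,box):
    x0,y0,x1,y1=box;c=I[n][y0:y1,x0:x1].astype(float);w=np.clip(c[...,2]-150,0,80)
    g=np.mgrid[y0:y1,x0:x1];return (w*g[1]).sum()/w.sum(),(w*g[0]).sum()/w.sum()
og=bl("top",(231,201,241,211)),bl("side",(301,277,313,288));ig=bl("top",(268,197,277,207)),bl("side",(302,252,313,262))
print(og,ig);P=tri(*og)[0];Q=tri(*ig)[0];print(P,Q,plane("top",ig[0],50))
T=lambda u,v:(195+u/3.4,110+v/3.4);S=lambda u,v:(215+u/4,170+v/4)
for k,a,b,z in(("oh",T(282,192),T(312,425),55),("ih",T(443,165),T(472,412),55),("ihouter",T(433,165),T(466,415),55),("end",T(598,142),T(642,388),40)):
    A,B=plane("top",a,z),plane("top",b,z);print(k,A,B,(A+B)/2,np.linalg.norm(A-B),np.arctan2(A[1]-B[1],A[0]-B[0]))
for k,a,b in(("oh",S(228,324),S(512,323)),("ih",S(228,190),S(512,190))):
    A,B=plane("side",a,55),plane("side",b,55);print("side",k,A,B,(A+B)/2,np.arctan2(A[1]-B[1],A[0]-B[0]))
for n in I:
    o,d=ray(n,(0,0));print(n,o)
```

```text
[[[255, 255, 254], [255, 255, 253], [249, 252, 246], [232, 233, 227], [225, 228, 223], [255, 255, 255]], [[255, 255, 255], [255, 255, 253], [251, 255, 249], [234, 236, 231], [239, 243, 237], [255, 255, 255]], [[255, 255, 255], [255, 255, 255], [254, 255, 251], [242, 245, 239], [225, 227, 221], [201, 203, 198]]]
[[[234, 234, 229], [244, 245, 240], [245, 245, 241], [246, 246, 242], [248, 248, 244], [248, 248, 245]], [[227, 227, 221], [239, 241, 235], [242, 242, 238], [244, 244, 239], [245, 245, 240], [246, 246, 242]]]
((np.float64(235.9322974472808), np.float64(205.3147613762486)), (np.float64(307.08320571720265), np.float64(280.7105666156202))) ((np.float64(272.1715274345032), np.float64(201.96613939693523)), (np.float64(306.8448130447006), np.float64(256.94011807703123)))
[534.2 284.   90.5] [547.4 180.6  55.3] [548.6 181.3  50. ]
oh [659.2 162.2  55. ] [445.6 136.7  55. ] [552.4 149.5  55. ] 215.18280783777803 0.11863380879152169
ih [680.6  14.2  55. ] [453.6  -5.7  55. ] [567.1   4.2  55. ] 227.8757352403413 0.08746580771929634
ihouter [680.8  23.3  55. ] [451.   -0.3  55. ] [565.9  11.5  55. ] 231.0065988157435 0.10263965138722729
end [ 702.7 -130.6   40. ] [ 472.5 -159.8   40. ] [ 587.6 -145.2   40. ] 232.10992809592767 0.12631986571767584
side oh [653.4 170.8  55. ] [441.9 144.9  55. ] [547.6 157.9  55. ] 0.12186947786080018
side ih [679.3  37.1  55. ] [449.1   9.2  55. ] [564.2  23.1  55. ] 0.12061935462547073
top [ 358.7   18.2 1238.2]
side [465.1 832.8 944.2]
```

The numbers agree with each other:

| Quantity | Value |
|---|---|
| Hinge yaw | about 0.122 rad |
| Inner grip | (547.5, 181, ~52) |
| Outer grip | (534, 284, ~88), so the outer leaf is raised about 0.26 rad |
| Inner hinge | about (568, 12, 55) |
| Outer hinge | about (551, 151, 55) |
| Rail | z = 250, length 396 mm |

The arm goes over the workspace first.

Request:
carry_out:
  plan:
    - {"tx": 22, "ty": 22, "tz": 9, "rz": 0.07}
    - {"tx": 22, "ty": 22, "tz": 9, "rz": 0.07}
    - {"tx": 22, "ty": 22, "tz": 9, "rz": 0.07}
    - {"tx": 22, "ty": 22, "tz": 9, "rz": 0.07}
    - {"tx": 22, "ty": 22, "tz": 9, "rz": 0.07}
    - {"tx": 22, "ty": 22, "tz": 9, "rz": 0.07}
    - {"tx": 22, "ty": 22, "tz": 9, "rz": 0.07}
    - {"tx": 22, "ty": 22, "tz": 9, "rz": 0.07}
    - {"tx": 22, "ty": 22, "tz": 9, "rz": 0.07}
    - {"tx": 22, "ty": 22, "tz": 9, "rz": 0.07}
    - {"tx": 22, "ty": 22, "tz": 9, "rz": 0.07}
    - {"tx": 22, "ty": 22, "tz": 9, "rz": 0.07}
  gripper: 0.0

```text
invalid input at $.plan[0]: expected keys tx, ty, tz, rx, ry, rz
```

Request:
carry_out:
  plan:
    - {"tx": 8, "ty": 30, "tz": 0, "rz": 0.045}
    - {"tx": 8, "ty": 30, "tz": 0, "rz": 0.045}
    - {"tx": 8, "ty": 30, "tz": 0, "rz": 0.045}
    - {"tx": 8, "ty": 30, "tz": 0, "rz": 0.045}
    - {"tx": 8, "ty": 30, "tz": 0, "rz": 0.045}
    - {"tx": 8, "ty": 30, "tz": 0, "rz": 0.045}
    - {"tx": 8, "ty": 30, "tz": 0, "rz": 0.045}
    - {"tx": 8, "ty": 30, "tz": 0, "rz": 0.045}
    - {"tx": 8, "ty": 30, "tz": 0, "rz": 0.045}
    - {"tx": 8, "ty": 30, "tz": 0, "rz": 0.045}
    - {"tx": 8, "ty": 30, "tz": 0, "rz": 0.045}
    - {"tx": 8, "ty": 30, "tz": 0, "rz": 0.045}

```text
invalid input at $.plan[0]: expected keys tx, ty, tz, rx, ry, rz
```

Request:
carry_out:
  plan:
    - {"tx": 22, "ty": 22, "tz": 9, "rx": 0, "ry": 0, "rz": 0.07}
    - {"tx": 22, "ty": 22, "tz": 9, "rx": 0, "ry": 0, "rz": 0.07}
    - {"tx": 22, "ty": 22, "tz": 9, "rx": 0, "ry": 0, "rz": 0.07}
    - {"tx": 22, "ty": 22, "tz": 9, "rx": 0, "ry": 0, "rz": 0.07}
    - {"tx": 22, "ty": 22, "tz": 9, "rx": 0, "ry": 0, "rz": 0.07}
    - {"tx": 22, "ty": 22, "tz": 9, "rx": 0, "ry": 0, "rz": 0.07}
    - {"tx": 22, "ty": 22, "tz": 9, "rx": 0, "ry": 0, "rz": 0.07}
    - {"tx": 22, "ty": 22, "tz": 9, "rx": 0, "ry": 0, "rz": 0.07}
    - {"tx": 22, "ty": 22, "tz": 9, "rx": 0, "ry": 0, "rz": 0.07}
    - {"tx": 22, "ty": 22, "tz": 9, "rx": 0, "ry": 0, "rz": 0.07}
    - {"tx": 22, "ty": 22, "tz": 9, "rx": 0, "ry": 0, "rz": 0.07}
    - {"tx": 22, "ty": 22, "tz": 9, "rx": 0, "ry": 0, "rz": 0.07}
  gripper: 0.0

```text
time: 1.3
tool_pos: [426.2, -234.4, 334.8]
tcp_rot: [-3.141, -0.0, 1.156]
contact_force: [0.5, -0.4, -0.2]
grip_width: 91.6
finger_force: 0.0
```

Request:
carry_out:
  plan:
    - {"tx": 8, "ty": 30, "tz": 0, "rx": 0, "ry": 0, "rz": 0.045}
    - {"tx": 8, "ty": 30, "tz": 0, "rx": 0, "ry": 0, "rz": 0.045}
    - {"tx": 8, "ty": 30, "tz": 0, "rx": 0, "ry": 0, "rz": 0.045}
    - {"tx": 8, "ty": 30, "tz": 0, "rx": 0, "ry": 0, "rz": 0.045}
    - {"tx": 8, "ty": 30, "tz": 0, "rx": 0, "ry": 0, "rz": 0.045}
    - {"tx": 8, "ty": 30, "tz": 0, "rx": 0, "ry": 0, "rz": 0.045}
    - {"tx": 8, "ty": 30, "tz": 0, "rx": 0, "ry": 0, "rz": 0.045}
    - {"tx": 8, "ty": 30, "tz": 0, "rx": 0, "ry": 0, "rz": 0.045}
    - {"tx": 8, "ty": 30, "tz": 0, "rx": 0, "ry": 0, "rz": 0.045}
    - {"tx": 8, "ty": 30, "tz": 0, "rx": 0, "ry": 0, "rz": 0.045}
    - {"tx": 8, "ty": 30, "tz": 0, "rx": 0, "ry": 0, "rz": 0.045}
    - {"tx": 8, "ty": 30, "tz": 0, "rx": 0, "ry": 0, "rz": 0.045}

```text
time: 2.5
tool_pos: [521.6, 125.8, 334.3]
tcp_rot: [-3.141, 0.0, 1.695]
contact_force: [0.8, -0.4, 0.1]
grip_width: 92.2
finger_force: 0.0
```

Request:
carry_out:
  plan:
    - {"tx": 0, "ty": 2, "tz": -15, "rx": 0.0868, "ry": 0.0108, "rz": 0}
    - {"tx": 0, "ty": 2, "tz": -15, "rx": 0.0868, "ry": 0.0108, "rz": 0}
    - {"tx": 0, "ty": 2, "tz": -15, "rx": 0.0868, "ry": 0.0108, "rz": 0}
    - {"tx": 0, "ty": 2, "tz": -15, "rx": 0.0868, "ry": 0.0108, "rz": 0}
    - {"tx": 0, "ty": 2, "tz": -15, "rx": 0.0868, "ry": 0.0108, "rz": 0}
    - {"tx": 0, "ty": 2, "tz": -15, "rx": 0.0868, "ry": 0.0108, "rz": 0}
    - {"tx": 0, "ty": 2, "tz": -15, "rx": 0.0868, "ry": 0.0108, "rz": 0}
    - {"tx": 0, "ty": 2, "tz": -15, "rx": 0.0868, "ry": 0.0108, "rz": 0}
    - {"tx": 4.5, "ty": 24, "tz": -17, "rx": 0, "ry": 0, "rz": 0}
    - {"tx": 4.5, "ty": 24, "tz": -17, "rx": 0, "ry": 0, "rz": 0}
    - {"tx": 4.5, "ty": 24, "tz": -17, "rx": 0, "ry": 0, "rz": 0}
    - {"tx": 4.5, "ty": 24, "tz": -17, "rx": 0, "ry": 0, "rz": 0}

```text
time: 3.7
tool_pos: [539.6, 237.2, 145.6]
tcp_rot: [-3.139, -0.7, 1.691]
contact_force: [-0.1, -0.7, 0.1]
grip_width: 91.9
finger_force: 0.0
```

Run:
```python
from h import *
o=bot.get_obs();print(o["tool_pos"],o["tcp_rot"],o["joint_positions"])
a=bot.capture("top")[100:300,180:400,::-1];b=bot.capture("side")[140:310,215:395,::-1]
a=cv2.resize(a,None,fx=2,fy=2);b=cv2.resize(b,(423,400));cv2.imwrite("pics/p1.png",np.hstack([cv2.resize(a,(376,400)),b]))
```

```text
[539.57497217 237.15966016 145.58113216] [-3.13900237 -0.69963501  1.69101487] [-0.07544643  0.58076572  1.60564717  0.73486944  1.22651836 -0.5515868 ]
```

View pics/p1.png

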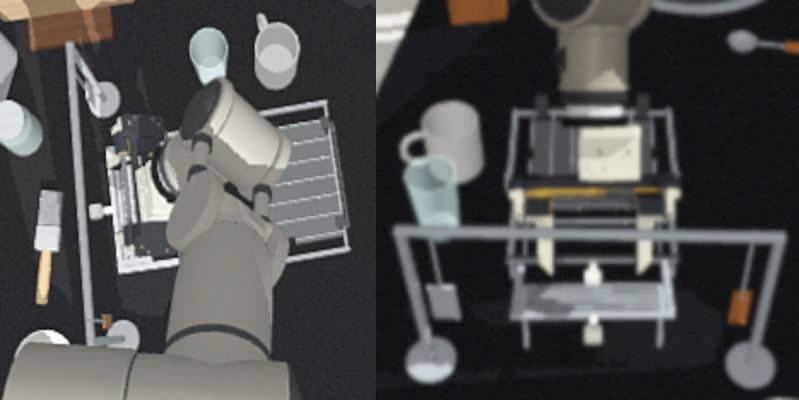

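The composite shows the fingers at (545,255) and (645,255), straddling the outer barrel at (593,330), and the tool is clear of the rail. Next I advance along the tool axis and close.

Request:
carry_out:
  plan:
    - {"tx": -1, "ty": 8.7, "tz": -10.6, "rx": 0, "ry": 0, "rz": 0}
    - {"tx": -1, "ty": 8.7, "tz": -10.6, "rx": 0, "ry": 0, "rz": 0}
    - {"tx": -1, "ty": 8.7, "tz": -10.6, "rx": 0, "ry": 0, "rz": 0}
    - {"tx": -1, "ty": 8.7, "tz": -10.6, "rx": 0, "ry": 0, "rz": 0}
    - {"tx": -1, "ty": 8.7, "tz": -10.6, "rx": 0, "ry": 0, "rz": 0}
    - {"tx": -1, "ty": 8.7, "tz": -10.6, "rx": 0, "ry": 0, "rz": 0}

```text
time: 4.4
tool_pos: [533.5, 289.3, 82.2]
tcp_rot: [-3.14, -0.7, 1.692]
contact_force: [0.2, 0.0, -0.8]
grip_width: 91.5
finger_force: 0.0
```

Run:
```python
from h import *
o=bot.get_obs();print(o["tool_pos"],o["contact_force"])
b=bot.capture("side")[220:300,265,None] if 0 else bot.capture("side")[220:300,255:355,::-1]
cv2.imwrite("pics/p2.png",cv2.resize(b,None,fx=5,fy=5))
```

```text
[533.45535471 289.28779171  82.23583338] [ 0.20992261  0.00210641 -0.82293296]
```

View pics/p2.png

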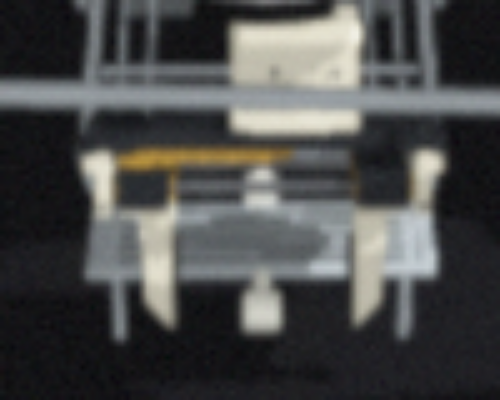

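The fingertips (inner faces at 178 and 353) straddle the barrel, whose centre is at (262,310), and reach just to its far side. Closing now.

Request:
carry_out:
  plan:
    - {"tx": 0, "ty": 0, "tz": 0, "rx": 0, "ry": 0, "rz": 0}
    - {"tx": 0, "ty": 0, "tz": 0, "rx": 0, "ry": 0, "rz": 0}
    - {"tx": 0, "ty": 0, "tz": 0, "rx": 0, "ry": 0, "rz": 0}
    - {"tx": 0, "ty": 0, "tz": 0, "rx": 0, "ry": 0, "rz": 0}
    - {"tx": 0, "ty": 0, "tz": 0, "rx": 0, "ry": 0, "rz": 0}
    - {"tx": 0, "ty": 0, "tz": 0, "rx": 0, "ry": 0, "rz": 0}
    - {"tx": 0, "ty": 0, "tz": 0, "rx": 0, "ry": 0, "rz": 0}
    - {"tx": 0, "ty": 0, "tz": 0, "rx": 0, "ry": 0, "rz": 0}
  gripper: 1.0

```text
time: 5.25
tool_pos: [533.6, 288.6, 83.2]
tcp_rot: [-3.14, -0.7, 1.692]
contact_force: [0.2, -0.6, 0.1]
grip_width: 32.6
finger_force: 0.0
```

```bash
cat >> h.py <<'E'
Y=0.123; U=np.array([np.cos(Y),np.sin(Y),0]); X=np.array([-np.sin(Y),np.cos(Y),0]); Zv=np.array([0,0,1.])
def axis(th): return np.sin(th)*X-np.cos(th)*Zv
def arc(hinge,r,phis,ths,dep):
    """steps of TCP along arc; r=(along, off) of the grip in leaf axes; dep = TCP beyond the grip; ths = tool lean"""
    P=[]
    for f,t in zip(phis,ths):
        g=hinge+X*(r[0]*np.cos(f)-r[1]*np.sin(f))+Zv*(r[0]*np.sin(f)+r[1]*np.cos(f))
        P.append(g+dep*axis(t))
    return np.array(P),np.diff(ths)
def show(P,dt):
    for i,(d,t) in enumerate(zip(np.diff(P,axis=0),dt)): print(i,d.round(1),"rx %.4f ry %.4f"%(t*U[0],t*U[1]))
E
python3 - <<'E'
from h import *
o=bot.get_obs();print(o["tool_pos"],o["contact_force"],o["grip_width"])
oh=np.array([551.1,151.,55]);tcp=o["tool_pos"]
for f0 in(.2,.24,.28,.32):
    print(f0,tcp-arc(oh,(138,-5),[f0],[.7],0)[0][0])
E
```

```text
[533.6183804  288.61320723  83.18577835] [ 0.21994861 -0.60809476  0.12471148] 32.558953312549534
0.2 [-0.76601079  2.3999808   5.66974359]
0.24 [-0.8898518   3.40173569  0.23950578]
0.28 [-1.04023611  4.61820031 -5.14602396]
0.32 [ -1.21692311   6.04742857 -10.47822993]
```

Request:
carry_out:
  plan:
    - {"tx": 0, "ty": 0, "tz": 0, "rx": 0, "ry": 0, "rz": 0}
    - {"tx": 0, "ty": 0, "tz": 0, "rx": 0, "ry": 0, "rz": 0}
    - {"tx": 0, "ty": 0, "tz": 0, "rx": 0, "ry": 0, "rz": 0}
    - {"tx": 0, "ty": 0, "tz": 0, "rx": 0, "ry": 0, "rz": 0}

```text
time: 5.65
tool_pos: [534.5, 288.7, 83.4]
tcp_rot: [3.141, -0.7, 1.693]
contact_force: [5.2, 1.9, -1.3]
grip_width: 19.6
finger_force: 30.0
```

Run:
```python
from h import *
oh=np.array([551.1,151.,55])
P,d=arc(oh,(138,-5),np.linspace(.28,2.96,25),np.linspace(.7,.1,25),7);show(P,d);print(P[[0,12,24]])
```

```text
0 [ 0.6 -4.6 14.6] rx -0.0248 ry -0.0031
1 [ 0.8 -6.3 14. ] rx -0.0248 ry -0.0031
2 [ 1.  -7.8 13.2] rx -0.0248 ry -0.0031
3 [ 1.1 -9.2 12.3] rx -0.0248 ry -0.0031
4 [  1.3 -10.5  11.2] rx -0.0248 ry -0.0031
5 [  1.4 -11.7  10. ] rx -0.0248 ry -0.0031
6 [  1.6 -12.8   8.6] rx -0.0248 ry -0.0031
7 [  1.7 -13.7   7.2] rx -0.0248 ry -0.0031
8 [  1.8 -14.4   5.6] rx -0.0248 ry -0.0031
9 [  1.8 -14.9   4. ] rx -0.0248 ry -0.0031
10 [  1.9 -15.3   2.3] rx -0.0248 ry -0.0031
11 [  1.9 -15.4   0.6] rx -0.0248 ry -0.0031
12 [  1.9 -15.4  -1.1] rx -0.0248 ry -0.0031
13 [  1.9 -15.2  -2.8] rx -0.0248 ry -0.0031
14 [  1.8 -14.8  -4.5] rx -0.0248 ry -0.0031
15 [  1.8 -14.2  -6.1] rx -0.0248 ry -0.0031
16 [  1.7 -13.5  -7.6] rx -0.0248 ry -0.0031
17 [  1.6 -12.6  -9.1] rx -0.0248 ry -0.0031
18 [  1.4 -11.5 -10.4] rx -0.0248 ry -0.0031
19 [  1.3 -10.3 -11.6] rx -0.0248 ry -0.0031
20 [  1.1  -8.9 -12.7] rx -0.0248 ry -0.0031
21 [  0.9  -7.5 -13.6] rx -0.0248 ry -0.0031
22 [  0.7  -5.9 -14.3] rx -0.0248 ry -0.0031
23 [  0.5  -4.3 -14.9] rx -0.0248 ry -0.0031
[[534.10534262 288.47046142  82.977907  ]
 [550.9855903  151.92546461 186.63147675]
 [567.55631061  17.88424705  77.87504238]]
```

The barrel is gripped at 19.6 mm, as its 20 mm length predicts, and the computed arc start matches the TCP. First half of the outer fold.

Request:
carry_out:
  plan:
    - {"tx": 0.6, "ty": -4.6, "tz": 14.6, "rx": -0.0248, "ry": -0.0031, "rz": 0}
    - {"tx": 0.8, "ty": -6.3, "tz": 14.0, "rx": -0.0248, "ry": -0.0031, "rz": 0}
    - {"tx": 1.0, "ty": -7.8, "tz": 13.2, "rx": -0.0248, "ry": -0.0031, "rz": 0}
    - {"tx": 1.1, "ty": -9.2, "tz": 12.3, "rx": -0.0248, "ry": -0.0031, "rz": 0}
    - {"tx": 1.3, "ty": -10.5, "tz": 11.2, "rx": -0.0248, "ry": -0.0031, "rz": 0}
    - {"tx": 1.4, "ty": -11.7, "tz": 10.0, "rx": -0.0248, "ry": -0.0031, "rz": 0}
    - {"tx": 1.6, "ty": -12.8, "tz": 8.6, "rx": -0.0248, "ry": -0.0031, "rz": 0}
    - {"tx": 1.7, "ty": -13.7, "tz": 7.2, "rx": -0.0248, "ry": -0.0031, "rz": 0}
    - {"tx": 1.8, "ty": -14.4, "tz": 5.6, "rx": -0.0248, "ry": -0.0031, "rz": 0}
    - {"tx": 1.8, "ty": -14.9, "tz": 4.0, "rx": -0.0248, "ry": -0.0031, "rz": 0}
    - {"tx": 1.9, "ty": -15.3, "tz": 2.3, "rx": -0.0248, "ry": -0.0031, "rz": 0}
    - {"tx": 1.9, "ty": -15.4, "tz": 0.6, "rx": -0.0248, "ry": -0.0031, "rz": 0}

```text
time: 6.85
tool_pos: [551.8, 152.2, 187.6]
tcp_rot: [3.138, -0.4, 1.693]
contact_force: [7.2, 4.6, -2.7]
grip_width: 19.6
finger_force: 30.0
```

Forces are small and the path is on the arc. Second half.

Request:
carry_out:
  plan:
    - {"tx": 1.9, "ty": -15.4, "tz": -1.1, "rx": -0.0248, "ry": -0.0031, "rz": 0}
    - {"tx": 1.9, "ty": -15.2, "tz": -2.8, "rx": -0.0248, "ry": -0.0031, "rz": 0}
    - {"tx": 1.8, "ty": -14.8, "tz": -4.5, "rx": -0.0248, "ry": -0.0031, "rz": 0}
    - {"tx": 1.8, "ty": -14.2, "tz": -6.1, "rx": -0.0248, "ry": -0.0031, "rz": 0}
    - {"tx": 1.7, "ty": -13.5, "tz": -7.6, "rx": -0.0248, "ry": -0.0031, "rz": 0}
    - {"tx": 1.6, "ty": -12.6, "tz": -9.1, "rx": -0.0248, "ry": -0.0031, "rz": 0}
    - {"tx": 1.4, "ty": -11.5, "tz": -10.4, "rx": -0.0248, "ry": -0.0031, "rz": 0}
    - {"tx": 1.3, "ty": -10.3, "tz": -11.6, "rx": -0.0248, "ry": -0.0031, "rz": 0}
    - {"tx": 1.1, "ty": -8.9, "tz": -12.7, "rx": -0.0248, "ry": -0.0031, "rz": 0}
    - {"tx": 0.9, "ty": -7.5, "tz": -13.6, "rx": -0.0248, "ry": -0.0031, "rz": 0}
    - {"tx": 0.7, "ty": -5.9, "tz": -14.3, "rx": -0.0248, "ry": -0.0031, "rz": 0}
    - {"tx": 0.5, "ty": -4.3, "tz": -14.9, "rx": -0.0248, "ry": -0.0031, "rz": 0}

```text
time: 8.05
tool_pos: [569.6, 14.7, 79.4]
tcp_rot: [3.135, -0.094, 1.693]
contact_force: [5.5, -11.4, 6.5]
grip_width: 19.2
finger_force: 30.0
```

Request:
carry_out:
  plan:
    - {"tx": 0, "ty": -0.6, "tz": -4.5, "rx": 0, "ry": 0, "rz": 0}
    - {"tx": 0, "ty": -0.4, "tz": -4.5, "rx": 0, "ry": 0, "rz": 0}
    - {"tx": 0, "ty": -0.3, "tz": -4.5, "rx": 0, "ry": 0, "rz": 0}
    - {"tx": 0, "ty": 0, "tz": -3.5, "rx": 0, "ry": 0, "rz": 0}
    - {"tx": 0, "ty": 0, "tz": 0, "rx": 0, "ry": 0, "rz": 0}

```text
time: 8.55
tool_pos: [569.9, 12.4, 62.2]
tcp_rot: [3.135, -0.093, 1.693]
contact_force: [6.4, -16.3, 2.2]
grip_width: 19.7
finger_force: 30.0
```

Request:
carry_out:
  plan:
    - {"tx": 0, "ty": -1.5, "tz": -2, "rx": 0, "ry": 0, "rz": 0}
    - {"tx": 0, "ty": -1.5, "tz": -2, "rx": 0, "ry": 0, "rz": 0}
    - {"tx": 0, "ty": 0, "tz": 0, "rx": 0, "ry": 0, "rz": 0}

```text
time: 8.85
tool_pos: [569.9, 11.7, 58.2]
tcp_rot: [3.135, -0.096, 1.693]
contact_force: [7.7, -6.3, 1.1]
grip_width: 19.7
finger_force: 30.0
```

Outer leaf nearly flat. Release, rise, then press with closed fingers from above.

Request:
carry_out:
  plan:
    - {"tx": 0, "ty": 0, "tz": 0, "rx": 0, "ry": 0, "rz": 0}
    - {"tx": 0, "ty": 0, "tz": 0, "rx": 0, "ry": 0, "rz": 0}
    - {"tx": 0, "ty": 0, "tz": 0, "rx": 0, "ry": 0, "rz": 0}
    - {"tx": 0, "ty": -1, "tz": 12, "rx": 0, "ry": 0, "rz": 0}
    - {"tx": 0, "ty": -1, "tz": 15, "rx": 0, "ry": 0, "rz": 0}
    - {"tx": 0, "ty": -1, "tz": 15, "rx": 0, "ry": 0, "rz": 0}
  gripper: 0.3

```text
time: 9.45
tool_pos: [566.8, 10.8, 100.1]
tcp_rot: [-3.141, -0.1, 1.693]
contact_force: [-0.3, 0.3, 0.5]
grip_width: 61.9
finger_force: 0.0
```

Request:
carry_out:
  plan:
    - {"tx": 0, "ty": 2, "tz": 0, "rx": 0, "ry": 0, "rz": 0}
    - {"tx": 0, "ty": 2, "tz": 0, "rx": 0, "ry": 0, "rz": 0}
    - {"tx": 0, "ty": 0, "tz": 0, "rx": 0, "ry": 0, "rz": 0}
    - {"tx": 0, "ty": 0, "tz": 0, "rx": 0, "ry": 0, "rz": 0}
    - {"tx": 0, "ty": 0, "tz": 0, "rx": 0, "ry": 0, "rz": 0}
    - {"tx": 0, "ty": 0, "tz": 0, "rx": 0, "ry": 0, "rz": 0}
    - {"tx": 0, "ty": 0, "tz": 0, "rx": 0, "ry": 0, "rz": 0}
    - {"tx": 0, "ty": 0, "tz": 0, "rx": 0, "ry": 0, "rz": 0}
    - {"tx": 0, "ty": 0, "tz": -7, "rx": 0, "ry": 0, "rz": 0}
    - {"tx": 0, "ty": 0, "tz": -7, "rx": 0, "ry": 0, "rz": 0}
    - {"tx": 0, "ty": 0, "tz": -7, "rx": 0, "ry": 0, "rz": 0}
  gripper: 1.0

```text
time: 10.55
tool_pos: [567.0, 14.5, 77.3]
tcp_rot: [3.141, -0.1, 1.693]
contact_force: [-0.1, 0.1, 0.4]
grip_width: 0.5
finger_force: 0.5
```

Request:
carry_out:
  plan:
    - {"tx": 0, "ty": 0, "tz": -2, "rx": 0, "ry": 0, "rz": 0}
    - {"tx": 0, "ty": 0, "tz": -2, "rx": 0, "ry": 0, "rz": 0}
    - {"tx": 0, "ty": 0, "tz": -1, "rx": 0, "ry": 0, "rz": 0}
    - {"tx": 0, "ty": 0, "tz": -1, "rx": 0, "ry": 0, "rz": 0}
    - {"tx": 0, "ty": 0, "tz": 0, "rx": 0, "ry": 0, "rz": 0}

```text
time: 11.05
tool_pos: [567.1, 14.7, 72.1]
tcp_rot: [3.141, -0.1, 1.693]
contact_force: [0.2, 1.2, 0.0]
grip_width: 0.2
finger_force: 0.0
```

Request:
carry_out:
  plan:
    - {"tx": 0, "ty": 0, "tz": -1, "rx": 0, "ry": 0, "rz": 0}
    - {"tx": 0, "ty": 0, "tz": -1, "rx": 0, "ry": 0, "rz": 0}
    - {"tx": 0, "ty": 0, "tz": -1, "rx": 0, "ry": 0, "rz": 0}
    - {"tx": 0, "ty": 0, "tz": 0, "rx": 0, "ry": 0, "rz": 0}

```text
time: 11.45
tool_pos: [567.4, 14.7, 70.5]
tcp_rot: [3.14, -0.1, 1.693]
contact_force: [-4.7, -1.6, 10.1]
grip_width: 0.7
finger_force: 5.5
```

Contact at z = 70.5 with 10 N means the outer leaf is flat (barrel top expected at 71). Next, move to the inner grip.

Request:
carry_out:
  plan:
    - {"tx": 0, "ty": 0, "tz": 20, "rx": 0, "ry": 0, "rz": 0}
    - {"tx": 0, "ty": 0, "tz": 20, "rx": 0, "ry": 0, "rz": 0}
    - {"tx": 0, "ty": 0, "tz": 20, "rx": 0, "ry": 0, "rz": 0}

```text
time: 11.75
tool_pos: [567.0, 14.8, 129.6]
tcp_rot: [3.142, -0.1, 1.693]
contact_force: [1.1, -0.4, 0.2]
grip_width: 0.5
finger_force: 0.0
```

Request:
carry_out:
  plan:
    - {"tx": -1.9, "ty": 16.1, "tz": 2, "rx": 0.0221, "ry": 0.0027, "rz": 0}
    - {"tx": -1.9, "ty": 16.1, "tz": 2, "rx": 0.0221, "ry": 0.0027, "rz": 0}
    - {"tx": -1.9, "ty": 16.1, "tz": 2, "rx": 0.0221, "ry": 0.0027, "rz": 0}
    - {"tx": -1.9, "ty": 16.1, "tz": 2, "rx": 0.0221, "ry": 0.0027, "rz": 0}
    - {"tx": -1.9, "ty": 16.1, "tz": 2, "rx": 0.0221, "ry": 0.0027, "rz": 0}
    - {"tx": -1.9, "ty": 16.1, "tz": 2, "rx": 0.0221, "ry": 0.0027, "rz": 0}
    - {"tx": -1.9, "ty": 16.1, "tz": 2, "rx": 0.0221, "ry": 0.0027, "rz": 0}
    - {"tx": -1.9, "ty": 16.1, "tz": 2, "rx": 0.0221, "ry": 0.0027, "rz": 0}
    - {"tx": -1.9, "ty": 16.1, "tz": 2, "rx": 0.0221, "ry": 0.0027, "rz": 0}
    - {"tx": 0, "ty": 0, "tz": 0, "rx": 0, "ry": 0, "rz": 0}
  gripper: 0.0

```text
time: 12.75
tool_pos: [549.6, 161.2, 147.2]
tcp_rot: [3.141, -0.302, 1.694]
contact_force: [-0.1, -0.3, -0.1]
grip_width: 75.8
finger_force: 0.0
```

Run:
```python
from h import *
o=bot.get_obs();print(o["tool_pos"],o["tcp_rot"])
b=bot.capture("side")[170:300,230:390,::-1]
cv2.imwrite("pics/p3.png",cv2.resize(b,None,fx=4.5,fy=4.5))
```

```text
[549.58257584 161.22226379 147.20896453] [ 3.14127157 -0.30164851  1.69434459]
```

View pics/p3.png

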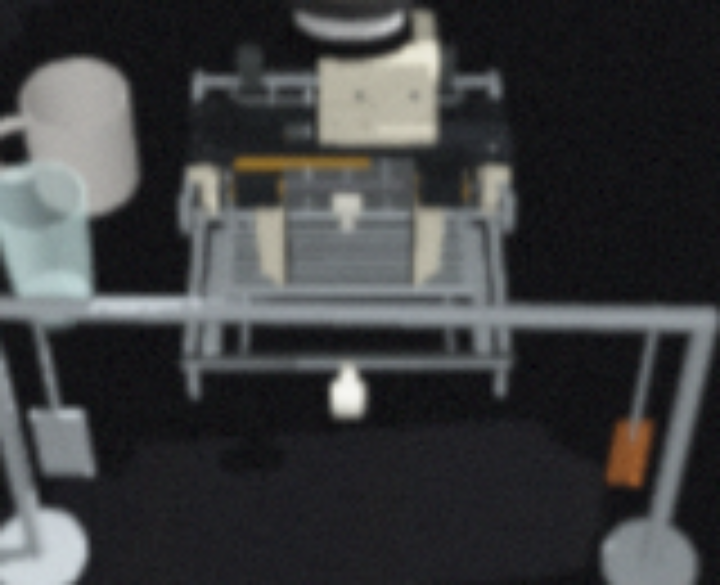

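The outer leaf lies flat on the inner one. The inner barrel is at crop (347,393), full-frame pixel (307,257), the same place as before, and the fingers are centred on it at about x = 350. Descending onto it.

Request:
carry_out:
  plan:
    - {"tx": -0.3, "ty": 2.7, "tz": -12.8, "rx": 0, "ry": 0, "rz": 0}
    - {"tx": -0.3, "ty": 2.7, "tz": -12.8, "rx": 0, "ry": 0, "rz": 0}
    - {"tx": -0.3, "ty": 2.7, "tz": -12.8, "rx": 0, "ry": 0, "rz": 0}
    - {"tx": -0.3, "ty": 2.7, "tz": -12.8, "rx": 0, "ry": 0, "rz": 0}
    - {"tx": -0.3, "ty": 2.7, "tz": -12.8, "rx": 0, "ry": 0, "rz": 0}
    - {"tx": -0.3, "ty": 2.7, "tz": -12.8, "rx": 0, "ry": 0, "rz": 0}
    - {"tx": -0.3, "ty": 2.7, "tz": -12.8, "rx": 0, "ry": 0, "rz": 0}
    - {"tx": -0.3, "ty": 2.7, "tz": -12.8, "rx": 0, "ry": 0, "rz": 0}

```text
time: 13.6
tool_pos: [547.5, 181.4, 43.5]
tcp_rot: [3.141, -0.3, 1.693]
contact_force: [-0.6, 1.0, 1.2]
grip_width: 91.8
finger_force: 0.0
```

Request:
carry_out:
  plan:
    - {"tx": 0, "ty": 0, "tz": 0, "rx": 0, "ry": 0, "rz": 0}
    - {"tx": 0, "ty": 0, "tz": 0, "rx": 0, "ry": 0, "rz": 0}
    - {"tx": 0, "ty": 0, "tz": 0, "rx": 0, "ry": 0, "rz": 0}
    - {"tx": 0, "ty": 0, "tz": 0, "rx": 0, "ry": 0, "rz": 0}
    - {"tx": 0, "ty": 0, "tz": 0, "rx": 0, "ry": 0, "rz": 0}
    - {"tx": 0, "ty": 0, "tz": 0, "rx": 0, "ry": 0, "rz": 0}
    - {"tx": 0, "ty": 0, "tz": 0, "rx": 0, "ry": 0, "rz": 0}
    - {"tx": 0, "ty": 0, "tz": 0, "rx": 0, "ry": 0, "rz": 0}
    - {"tx": 0, "ty": 0, "tz": 0, "rx": 0, "ry": 0, "rz": 0}
    - {"tx": 0, "ty": 0, "tz": 0, "rx": 0, "ry": 0, "rz": 0}
    - {"tx": 0, "ty": 0, "tz": 0, "rx": 0, "ry": 0, "rz": 0}
  gripper: 1.0

```text
time: 14.7
tool_pos: [548.4, 181.2, 44.8]
tcp_rot: [3.139, -0.3, 1.693]
contact_force: [3.2, 0.9, -2.0]
grip_width: 19.7
finger_force: 30.0
```

Run:
```python
from h import *
o=bot.get_obs();print(o["tool_pos"],o["grip_width"])
# soap by green mask: lowest part on counter
im=bot.capture("top");c=im.astype(int);m=((c[...,1]-c[...,0]>25)&(c[...,1]-c[...,2]>10)).astype(np.uint8)
k,l,st,ce=cv2.connectedComponentsWithStats(m);i=1+st[1:,4].argmax();print(st[i],plane("top",ce[i],95))
ih=np.array([568,12.,55]);
P,d=arc(ih,(170,-5),np.linspace(0,3.0,37),np.linspace(.3,-.2,37),7);show(P,d);print(P[[0,12,24,36]])
```

```text
[548.38657475 181.22683246  44.78337119] 19.713780416780182
[421 155  22  22 312] [ 636.03178336 -301.18776704   95.        ]
0 [ 0.  -0.3 14.1] rx -0.0138 ry -0.0017
1 [ 0.2 -1.4 14.1] rx -0.0138 ry -0.0017
2 [ 0.3 -2.6 13.9] rx -0.0138 ry -0.0017
3 [ 0.5 -3.7 13.7] rx -0.0138 ry -0.0017
4 [ 0.6 -4.9 13.3] rx -0.0138 ry -0.0017
5 [ 0.7 -5.9 12.9] rx -0.0138 ry -0.0017
6 [ 0.9 -7.  12.3] rx -0.0138 ry -0.0017
7 [ 1.  -8.  11.7] rx -0.0138 ry -0.0017
8 [ 1.1 -8.9 11. ] rx -0.0138 ry -0.0017
9 [ 1.2 -9.8 10.2] rx -0.0138 ry -0.0017
10 [  1.3 -10.6   9.4] rx -0.0138 ry -0.0017
11 [  1.4 -11.4   8.5] rx -0.0138 ry -0.0017
12 [  1.5 -12.    7.5] rx -0.0138 ry -0.0017
13 [  1.6 -12.6   6.5] rx -0.0138 ry -0.0017
14 [  1.6 -13.1   5.4] rx -0.0138 ry -0.0017
15 [  1.7 -13.5   4.3] rx -0.0138 ry -0.0017
16 [  1.7 -13.8   3.2] rx -0.0138 ry -0.0017
17 [  1.7 -14.    2. ] rx -0.0138 ry -0.0017
18 [  1.7 -14.1   0.8] rx -0.0138 ry -0.0017
19 [  1.7 -14.2  -0.4] rx -0.0138 ry -0.0017
20 [  1.7 -14.1  -1.5] rx -0.0138 ry -0.0017
21 [  1.7 -13.9  -2.7] rx -0.0138 ry -0.0017
22 [  1.7 -13.6  -3.8] rx -0.0138 ry -0.0017
23 [  1.6 -13.3  -5. ] rx -0.0138 ry -0.0017
24 [  1.6 -12.8  -6. ] rx -0.0138 ry -0.0017
25 [  1.5 -12.3  -7.1] rx -0.0138 ry -0.0017
26 [  1.4 -11.6  -8.1] rx -0.0138 ry -0.0017
27 [  1.4 -10.9  -9. ] rx -0.0138 ry -0.0017
28 [  1.3 -10.1  -9.9] rx -0.0138 ry -0.0017
29 [  1.1  -9.3 -10.7] rx -0.0138 ry -0.0017
30 [  1.   -8.4 -11.4] rx -0.0138 ry -0.0017
31 [  0.9  -7.4 -12.1] rx -0.0138 ry -0.0017
32 [  0.8  -6.4 -12.7] rx -0.0138 ry -0.0017
33 [  0.7  -5.3 -13.1] rx -0.0138 ry -0.0017
34 [  0.5  -4.2 -13.5] rx -0.0138 ry -0.0017
35 [  0.4  -3.1 -13.8] rx -0.0138 ry -0.0017
[[ 546.88888289  182.76866839   43.31264458]
 [ 556.10037193  108.2565661   188.41068598]
 [ 576.15051925  -53.92987535  204.66518527]
 [ 588.73263882 -155.70714245   77.07989781]]
```

Request:
carry_out:
  plan:
    - {"tx": 0, "ty": -0.3, "tz": 14.1, "rx": -0.0138, "ry": -0.0017, "rz": 0}
    - {"tx": 0.2, "ty": -1.4, "tz": 14.1, "rx": -0.0138, "ry": -0.0017, "rz": 0}
    - {"tx": 0.3, "ty": -2.6, "tz": 13.9, "rx": -0.0138, "ry": -0.0017, "rz": 0}
    - {"tx": 0.5, "ty": -3.7, "tz": 13.7, "rx": -0.0138, "ry": -0.0017, "rz": 0}
    - {"tx": 0.6, "ty": -4.9, "tz": 13.3, "rx": -0.0138, "ry": -0.0017, "rz": 0}
    - {"tx": 0.7, "ty": -5.9, "tz": 12.9, "rx": -0.0138, "ry": -0.0017, "rz": 0}
    - {"tx": 0.9, "ty": -7.0, "tz": 12.3, "rx": -0.0138, "ry": -0.0017, "rz": 0}
    - {"tx": 1.0, "ty": -8.0, "tz": 11.7, "rx": -0.0138, "ry": -0.0017, "rz": 0}
    - {"tx": 1.1, "ty": -8.9, "tz": 11.0, "rx": -0.0138, "ry": -0.0017, "rz": 0}
    - {"tx": 1.2, "ty": -9.8, "tz": 10.2, "rx": -0.0138, "ry": -0.0017, "rz": 0}
    - {"tx": 1.3, "ty": -10.6, "tz": 9.4, "rx": -0.0138, "ry": -0.0017, "rz": 0}
    - {"tx": 1.4, "ty": -11.4, "tz": 8.5, "rx": -0.0138, "ry": -0.0017, "rz": 0}

```text
time: 15.95
tool_pos: [557.8, 106.1, 189.4]
tcp_rot: [3.139, -0.132, 1.693]
contact_force: [8.4, -0.1, -9.3]
grip_width: 19.7
finger_force: 30.0
```

Request:
carry_out:
  plan:
    - {"tx": 1.5, "ty": -12.0, "tz": 7.5, "rx": -0.0138, "ry": -0.0017, "rz": 0}
    - {"tx": 1.6, "ty": -12.6, "tz": 6.5, "rx": -0.0138, "ry": -0.0017, "rz": 0}
    - {"tx": 1.6, "ty": -13.1, "tz": 5.4, "rx": -0.0138, "ry": -0.0017, "rz": 0}
    - {"tx": 1.7, "ty": -13.5, "tz": 4.3, "rx": -0.0138, "ry": -0.0017, "rz": 0}
    - {"tx": 1.7, "ty": -13.8, "tz": 3.2, "rx": -0.0138, "ry": -0.0017, "rz": 0}
    - {"tx": 1.7, "ty": -14.0, "tz": 2.0, "rx": -0.0138, "ry": -0.0017, "rz": 0}
    - {"tx": 1.7, "ty": -14.1, "tz": 0.8, "rx": -0.0138, "ry": -0.0017, "rz": 0}
    - {"tx": 1.7, "ty": -14.2, "tz": -0.4, "rx": -0.0138, "ry": -0.0017, "rz": 0}
    - {"tx": 1.7, "ty": -14.1, "tz": -1.5, "rx": -0.0138, "ry": -0.0017, "rz": 0}
    - {"tx": 1.7, "ty": -13.9, "tz": -2.7, "rx": -0.0138, "ry": -0.0017, "rz": 0}
    - {"tx": 1.7, "ty": -13.6, "tz": -3.8, "rx": -0.0138, "ry": -0.0017, "rz": 0}
    - {"tx": 1.6, "ty": -13.3, "tz": -5.0, "rx": -0.0138, "ry": -0.0017, "rz": 0}

```text
time: 17.15
tool_pos: [578.4, -55.5, 207.2]
tcp_rot: [3.136, 0.034, 1.693]
contact_force: [6.5, 2.6, 1.6]
grip_width: 19.7
finger_force: 30.0
```

Request:
carry_out:
  plan:
    - {"tx": 1.6, "ty": -12.8, "tz": -6.0, "rx": -0.0138, "ry": -0.0017, "rz": 0}
    - {"tx": 1.5, "ty": -12.3, "tz": -7.1, "rx": -0.0138, "ry": -0.0017, "rz": 0}
    - {"tx": 1.4, "ty": -11.6, "tz": -8.1, "rx": -0.0138, "ry": -0.0017, "rz": 0}
    - {"tx": 1.4, "ty": -10.9, "tz": -9.0, "rx": -0.0138, "ry": -0.0017, "rz": 0}
    - {"tx": 1.3, "ty": -10.1, "tz": -9.9, "rx": -0.0138, "ry": -0.0017, "rz": 0}
    - {"tx": 1.1, "ty": -9.3, "tz": -10.7, "rx": -0.0138, "ry": -0.0017, "rz": 0}
    - {"tx": 1.0, "ty": -8.4, "tz": -11.4, "rx": -0.0138, "ry": -0.0017, "rz": 0}
    - {"tx": 0.9, "ty": -7.4, "tz": -12.1, "rx": -0.0138, "ry": -0.0017, "rz": 0}
    - {"tx": 0.8, "ty": -6.4, "tz": -12.7, "rx": -0.0138, "ry": -0.0017, "rz": 0}
    - {"tx": 0.7, "ty": -5.3, "tz": -13.1, "rx": -0.0138, "ry": -0.0017, "rz": 0}
    - {"tx": 0.5, "ty": -4.2, "tz": -13.5, "rx": -0.0138, "ry": -0.0017, "rz": 0}
    - {"tx": 0.4, "ty": -3.1, "tz": -13.8, "rx": -0.0138, "ry": -0.0017, "rz": 0}

```text
time: 18.35
tool_pos: [591.9, -160.6, 80.6]
tcp_rot: [3.135, 0.207, 1.692]
contact_force: [4.8, -9.9, 4.1]
grip_width: 19.6
finger_force: 30.0
```

Request:
carry_out:
  plan:
    - {"tx": 0, "ty": -1.5, "tz": -3, "rx": 0, "ry": 0, "rz": 0}
    - {"tx": 0, "ty": -1.5, "tz": -3, "rx": 0, "ry": 0, "rz": 0}
    - {"tx": 0, "ty": -0.5, "tz": -3, "rx": 0, "ry": 0, "rz": 0}
    - {"tx": 0, "ty": 0, "tz": -3, "rx": 0, "ry": 0, "rz": 0}
    - {"tx": 0, "ty": 0, "tz": -3, "rx": 0, "ry": 0, "rz": 0}
    - {"tx": 0, "ty": 0, "tz": -3, "rx": 0, "ry": 0, "rz": 0}
    - {"tx": 0, "ty": 0, "tz": 0, "rx": 0, "ry": 0, "rz": 0}

```text
time: 19.05
tool_pos: [592.3, -163.2, 62.8]
tcp_rot: [3.134, 0.205, 1.692]
contact_force: [6.8, -8.2, 1.9]
grip_width: 19.8
finger_force: 30.0
```

Request:
carry_out:
  plan:
    - {"tx": 0, "ty": -0.5, "tz": -2, "rx": 0, "ry": 0, "rz": 0}
    - {"tx": 0, "ty": -0.5, "tz": -2, "rx": 0, "ry": 0, "rz": 0}
    - {"tx": 0, "ty": 0, "tz": -2, "rx": 0, "ry": 0, "rz": 0}
    - {"tx": 0, "ty": 0, "tz": -2, "rx": 0, "ry": 0, "rz": 0}
    - {"tx": 0, "ty": 0, "tz": 0, "rx": 0, "ry": 0, "rz": 0}

```text
time: 19.55
tool_pos: [592.4, -163.9, 55.6]
tcp_rot: [3.133, 0.205, 1.692]
contact_force: [5.2, -5.1, 8.7]
grip_width: 19.6
finger_force: 30.0
```

Request:
carry_out:
  plan:
    - {"tx": 0, "ty": 0, "tz": -2, "rx": 0, "ry": 0, "rz": 0}
    - {"tx": 0, "ty": 0, "tz": -2, "rx": 0, "ry": 0, "rz": 0}
    - {"tx": 0, "ty": 0, "tz": 0, "rx": 0, "ry": 0, "rz": 0}

```text
time: 19.85
tool_pos: [592.4, -164.1, 50.9]
tcp_rot: [3.134, 0.205, 1.692]
contact_force: [7.2, -6.5, 3.7]
grip_width: 19.6
finger_force: 30.0
```

Request:
carry_out:
  plan:
    - {"tx": 0, "ty": 0, "tz": -2, "rx": 0, "ry": 0, "rz": 0}
    - {"tx": 0, "ty": 0, "tz": -2, "rx": 0, "ry": 0, "rz": 0}
    - {"tx": 0, "ty": 0, "tz": 0, "rx": 0, "ry": 0, "rz": 0}

```text
time: 20.15
tool_pos: [592.4, -164.2, 46.2]
tcp_rot: [3.134, 0.205, 1.692]
contact_force: [8.8, -8.8, -1.7]
grip_width: 19.8
finger_force: 30.0
```

The force isn't rising, so the fingers may be sliding on the barrel. I'll let go and press on it from above with closed fingers, where the height tells the state.

Request:
carry_out:
  plan:
    - {"tx": 0, "ty": 0, "tz": 0, "rx": 0, "ry": 0, "rz": 0}
    - {"tx": 0, "ty": 0, "tz": 0, "rx": 0, "ry": 0, "rz": 0}
    - {"tx": 0, "ty": 0, "tz": 0, "rx": 0, "ry": 0, "rz": 0}
    - {"tx": 0, "ty": 0, "tz": 12, "rx": 0, "ry": 0, "rz": 0}
    - {"tx": 0, "ty": 0, "tz": 15, "rx": 0, "ry": 0, "rz": 0}
    - {"tx": 0, "ty": 0, "tz": 15, "rx": 0, "ry": 0, "rz": 0}
    - {"tx": 0, "ty": 0, "tz": 15, "rx": 0, "ry": 0, "rz": 0}
  gripper: 0.3

```text
time: 20.85
tool_pos: [589.2, -161.7, 103.0]
tcp_rot: [3.141, 0.2, 1.693]
contact_force: [0.9, 0.5, -0.1]
grip_width: 63.7
finger_force: 0.0
```

Run:
```python
from h import *
print(bot.get_obs()["tool_pos"])
b=bot.capture("side")[150:270,240:380,::-1];a=bot.capture("top")[130:250,240:410,::-1]
cv2.imwrite("pics/p4.png",np.vstack([cv2.resize(b,(466,400),interpolation=cv2.INTER_CUBIC)]) if 0 else np.hstack([cv2.resize(b,(400,343)),cv2.resize(a,(400,343))]))
```

```text
[ 589.19456196 -161.66636536  103.01668148]
```

View pics/p4.png

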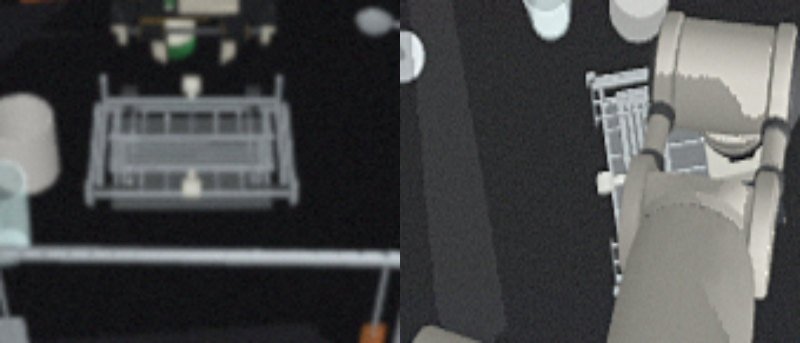

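The side view shows the pack lying over the frame, with the inner barrel at crop (191,86), full-frame pixel (307,180). I'll check its height from the known distance.

Run:
```python
from h import *
ih=np.array([568,11.,55])
o,d=ray("side",(240+191/2.857,150+86/2.857))
for f in(3.0,3.03,3.06,3.1,3.14):
    g=ih+X*(170*np.cos(f)+5*np.sin(f))+Zv*(170*np.sin(f)-5*np.cos(f))
    s=(g-o)@X/(d@X);print(f,g.round(1),(o+s*d).round(1))
```

```text
3.0 [ 588.6 -155.3   83.9] [ 588.8 -155.3   58.1]
3.03 [ 588.7 -156.1   78.9] [ 588.9 -156.1   57.3]
3.06 [ 588.7 -156.7   73.8] [ 589.  -156.7   56.8]
3.1 [ 588.8 -157.4   67.1] [ 589.1 -157.3   56.2]
3.14 [ 588.9 -157.7   60.3] [ 589.1 -157.7   55.9]
```

Request:
carry_out:
  plan:
    - {"tx": 0, "ty": 2, "tz": 0, "rx": 0, "ry": 0, "rz": 0}
    - {"tx": 0, "ty": 1, "tz": 0, "rx": 0, "ry": 0, "rz": 0}
    - {"tx": 0, "ty": 0, "tz": 0, "rx": 0, "ry": 0, "rz": 0}
    - {"tx": 0, "ty": 0, "tz": 0, "rx": 0, "ry": 0, "rz": 0}
    - {"tx": 0, "ty": 0, "tz": 0, "rx": 0, "ry": 0, "rz": 0}
    - {"tx": 0, "ty": 0, "tz": 0, "rx": 0, "ry": 0, "rz": 0}
    - {"tx": 0, "ty": 0, "tz": 0, "rx": 0, "ry": 0, "rz": 0}
    - {"tx": 0, "ty": 0, "tz": 0, "rx": 0, "ry": 0, "rz": 0}
    - {"tx": 0, "ty": 0, "tz": -4, "rx": 0, "ry": 0, "rz": 0}
    - {"tx": 0, "ty": 0, "tz": -4, "rx": 0, "ry": 0, "rz": 0}
  gripper: 1.0

```text
time: 21.95
tool_pos: [589.3, -158.8, 93.4]
tcp_rot: [3.141, 0.2, 1.693]
contact_force: [0.3, 0.1, -0.8]
grip_width: 0.5
finger_force: 0.0
```

The measured height (~56-60) fits a fully folded leaf. I'll confirm it by pressing on the barrel.

Request:
carry_out:
  plan:
    - {"tx": 0, "ty": 0, "tz": -4, "rx": 0, "ry": 0, "rz": 0}
    - {"tx": 0, "ty": 0, "tz": -4, "rx": 0, "ry": 0, "rz": 0}
    - {"tx": 0, "ty": 0, "tz": -4, "rx": 0, "ry": 0, "rz": 0}
    - {"tx": 0, "ty": 0, "tz": -4, "rx": 0, "ry": 0, "rz": 0}
    - {"tx": 0, "ty": 0, "tz": -3, "rx": 0, "ry": 0, "rz": 0}
    - {"tx": 0, "ty": 0, "tz": -2, "rx": 0, "ry": 0, "rz": 0}
    - {"tx": 0, "ty": 0, "tz": 0, "rx": 0, "ry": 0, "rz": 0}

```text
time: 22.65
tool_pos: [589.2, -158.9, 72.4]
tcp_rot: [3.141, 0.2, 1.693]
contact_force: [0.1, -0.7, -0.1]
grip_width: 0.4
finger_force: 0.0
```

Request:
carry_out:
  plan:
    - {"tx": 0, "ty": 0, "tz": -1.5, "rx": 0, "ry": 0, "rz": 0}
    - {"tx": 0, "ty": 0, "tz": -1.5, "rx": 0, "ry": 0, "rz": 0}
    - {"tx": 0, "ty": 0, "tz": -1.5, "rx": 0, "ry": 0, "rz": 0}
    - {"tx": 0, "ty": 0, "tz": 0, "rx": 0, "ry": 0, "rz": 0}

```text
time: 23.05
tool_pos: [589.7, -159.0, 71.4]
tcp_rot: [3.139, 0.202, 1.693]
contact_force: [-7.7, 4.2, 20.0]
grip_width: 0.3
finger_force: 10.4
```

It stops rigidly at z = 71.4 under 20 N, more than the catch needs and exactly the height of the flat pose. Retreating.

Request:
carry_out:
  plan:
    - {"tx": 0, "ty": 0, "tz": 20, "rx": 0, "ry": 0, "rz": 0}
    - {"tx": 0, "ty": 0, "tz": 30, "rx": 0, "ry": 0, "rz": 0}
    - {"tx": 0, "ty": 0, "tz": 35, "rx": 0, "ry": 0, "rz": 0}
    - {"tx": 0, "ty": 0, "tz": 35, "rx": 0, "ry": 0, "rz": 0}
    - {"tx": 0, "ty": 0, "tz": 35, "rx": 0, "ry": 0, "rz": 0}
    - {"tx": 0, "ty": 0, "tz": 35, "rx": 0, "ry": 0, "rz": 0}
    - {"tx": -25, "ty": -25, "tz": 15, "rx": 0, "ry": 0, "rz": 0}
    - {"tx": -25, "ty": -25, "tz": 10, "rx": 0, "ry": 0, "rz": 0}
    - {"tx": -25, "ty": -25, "tz": 0, "rx": 0, "ry": 0, "rz": 0}
    - {"tx": -25, "ty": -25, "tz": 0, "rx": 0, "ry": 0, "rz": 0}
    - {"tx": -25, "ty": -25, "tz": 0, "rx": 0, "ry": 0, "rz": 0}
    - {"tx": 0, "ty": 0, "tz": 0, "rx": 0, "ry": 0, "rz": 0}

```text
time: 24.25
tool_pos: [461.7, -286.2, 283.6]
tcp_rot: [-3.142, 0.201, 1.689]
contact_force: [0.4, -0.6, 0.1]
grip_width: 0.4
finger_force: 0.0
```

Run:
```python
from h import *
o=bot.get_obs();print(o["tool_pos"],o["contact_force"])
s=bot.capture("side");a=bot.capture("top")
cv2.imwrite("pics/p5.png",np.hstack([cv2.resize(s[100:370,200:430,::-1],(400,470)),cv2.resize(a[80:310,180:460,::-1],(400,329)) if 0 else cv2.resize(a[80:310,180:460,::-1],(400,470))]))
```

```text
[ 461.72893307 -286.22926777  283.58074838] [ 0.3624644  -0.58545364  0.10536017]
```

View pics/p5.png

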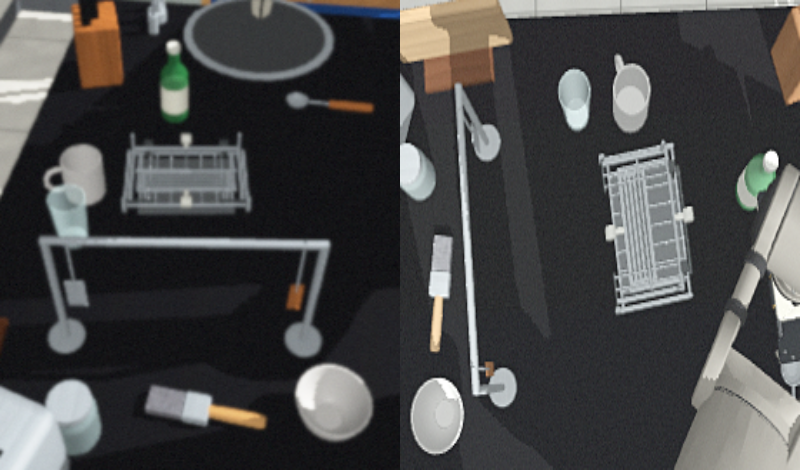

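The pack lies flat on the frame, with the inner barrel at (186,140) and the outer at (186,198) in the side crop. The catch holds it, nothing standing around has moved, and the arm touches nothing. Handing in.

```bash
python3 -c "
from plant import bot
print(bot.close_job())"
```

```text
the job is handed in; nothing more can be done
None
```

The rack is folded leaf by leaf and pressed home under the catch (rigid stop at the flat height under 20 N). The dishes, bottle and tools look unmoved, and the job was handed in at about 24 s; no verdict was returned.

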